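Seat a tapered stake in the bench holder with the mallet

TASK

Take the flat-topped square stake out of the wooden rack and stand it by its tapered shank in the empty square socket of the steel holder, letting go while it still sits proud under its own weight. Then drive it fully home with the black mallet, collar down on the holder, and stand the mallet back upright on its rubber mat. Do not push the stake home with the gripper, and leave the other stakes, the steel hammer and the oil bottle where they are.

Things in the scene. Friction and masses are not known exactly. Their poses are not given: they have to be found in the camera images.
- stake: loose steel stake to seat, 0.6 kg, upright. Origin: centre of the collar's underside; z up, x, y square to the faces. Above it a collar 44 x 44 x 8 mm, then a square head 36 x 36 mm with a flat top at z = 58 mm. Below it a square shank 45 mm long, tapering from 22 mm wide at the collar to 14.8 at the tip. Same after a quarter turn. Starts hanging by its collar in a rack hole, square to the rack
- socket (a point): centre of the square socket's mouth, level with the holder's flat top, 75 mm above the bench; z up, x, y along the holder's. 19.8 mm wide, narrowing down with the shank's taper, lined by four sprung jaws that first touch the shank with the collar 14 mm above the top. By its weight the stake stays 5 to 11 mm proud; a push rising to 7 to 18 N lands the collar on the top, and friction keeps it there
- holder: dark steel block fixed to the bench, 90 (x) x 160 (y) x 75 mm high, on a foot 130 x 200 x 12 mm. Origin on the bench under its centre, x, y along its sides. Socket at (0, -35) mm from it; a fixed steel cone mandrel stands on its top at (0, +30) mm, 44 mm across at the foot, tip 160 mm above the bench
- rack: fixed wooden block, 75 (x) x 225 (y) x 55 mm high, origin on the bench under its centre. Three square holes, 25.5 mm wide, along its y axis at y = -75, 0 and +75 mm hold the three stakes, in any order, collars on its top
- mallet: loose black dead-blow mallet, 0.45 kg, standing on one face on the mat: round upright head 44 mm across, 90 mm high; wooden handle 20 mm thick sticking out level along its +x axis, 45 mm above the face, its end 165 mm from the head's axis. Origin: centre of the lower face, z up along the head
- mat: black rubber mat fixed to the bench, 120 x 120 mm, 4 mm thick, origin at the centre of its underside: the mallet's place
- dome_stake: bystander in the rack: same collar and shank, but a round head 36 mm across with a domed top 60 mm above the collar's underside, which is its origin
- ridge_stake: bystander in the rack: same collar and shank, head 36 mm square that narrows to a ridge about 63 mm above the collar's underside, which is its origin
- ball_hammer: bystander: steel hammer with a wooden handle lying on the bench near the robot, 200 mm long along its x axis, about 30 mm high, origin under its middle
- oil_bottle: bystander: grey bottle standing beside the holder, 56 mm across, 180 mm high, origin at the centre of its foot
Mind the look-alikes: they are no part of the job. What is meant by the mat is not yellow, and is the smaller of those in its own colour.

How it is judged (in metres and radians):
On the way, in this order (a step that is already met when the one before it is completed fails the run):
1. the stake stands in the socket, let go, its collar 4 to 18 mm above the holder's top (horizontal distance between stake and socket below 0.008 m and z of stake in the frame of socket between 0.004 and 0.018 m and angle between stake's own z axis and vertical below 0.2 rad and contact force between stake and the fingers below 0.1 N), for 0.3 s.
2. the mallet bears on the stake with the collar home (contact force between mallet and stake above 1.5 N and z of stake in the frame of socket below 0.0025 m and horizontal distance between stake and socket below 0.005 m).
At the end, for the whole second after the job is handed in: The stake stands in the socket within 4 mm of its axis and 0.05 rad of upright, its collar within 2.5 mm of the holder's top; the mallet stands on its face on the mat, upright within 0.08 rad, its axis within 50 mm of the mat's centre; both are at rest (z of stake in the frame of socket between -0.003 and 0.0025 m and horizontal distance between stake and socket below 0.004 m and angle between stake's own z axis and vertical below 0.05 rad and linear speed of each of stake, mallet below 0.01 m/s and horizontal distance between mallet and mat below 0.05 m and angle between mallet's own z axis and vertical below 0.08 rad and z of mallet in the frame of mat below 0.008 m); the robot touches nothing.
It fails at once if the gripper presses on the stake while its collar is less than 4 mm above the holder's top (contact force between stake and the fingers above 1.5 N and horizontal distance between stake and socket below 0.015 m and z of stake in the frame of socket below 0.004 m).
It fails at once if another stake is moved by more than 20 mm (distance of any of dome_stake, ridge_stake from where it was at the start of the episode above 0.02 m).
It fails at once if the steel hammer or the oil bottle is moved by more than 20 mm (distance of any of ball_hammer, oil_bottle from where it was at the start of the episode above 0.02 m).
It fails at once if the oil bottle is tipped by more than 0.3 rad (angle between oil_bottle's own z axis and vertical above 0.3 rad).
It also fails if it takes over 69 s, if anything falls off the work surface, if the arm or the gripper's body presses on something with over 40 N, if the wrist force passes 120 N, or if a joint passes its speed limit or range.

ROBOT

A 6-joint arm with a two-finger parallel gripper is mounted at the origin on the work surface. World frame = base frame: x ahead of the robot, y to its left, z up, the work surface at z = 0. Lengths are in m, angles in degrees, forces in N, time in s.
With the tool pointing down it reaches from about 0.3 to 0.75 m from the base axis. Payload 8.5 kg.
Tool frame: the origin (TCP) lies between the finger pads; the fingertips stand 17 mm ahead of it and the grasp point (between the pads) lies 2 mm behind it (env.finger_overhang is the distance from the TCP to the fingertips, in m); z points along the fingers, y is the direction in which the jaws open and shut (so a half turn about z gives the same grasp; the last joint's range is limited). The gripper opens to 85 mm and grips with 20 to 120 N. Pads are 22 mm wide; open, the fingers measure 114 mm over their backs; the gripper's body (76 mm by 85 mm) begins 54 mm behind the grasp point. The pads swing forward as they close: fully open they stand 13 mm farther back than shut.
Start: joints at [54.872, 21.807, 74.336, -0, 83.858, -12.336], TCP at [0.213, 0.507, 0.248] pointing down, gripper open.
Joint ranges: [-178.18, 178.18], [-50.72, 133.34], [12.68, 142.11], [-81.47, 261.47], [9.98, 163.14], [-165.26, 165.26]. Speed limits (degrees/s): [136.94, 136.94, 180, 180, 180, 180].

INTERFACE

Orientations are given as a 3x3 rotation matrix whose columns are the frame's x, y, z axes.
In Python, from rig import readout, vision, env gives the robot as it stands. The module is installed in compiled form; this text tells all that it offers.
- The arm moves only by the tool drive_tool, never from a script. Its argument "series" is one flat list of numbers, 6 for each row, row after row: the shift along the tool's x, y, z in m, then the turn, a rotation vector about the tool's x, y, z in rad. In form: [x, y, z, wx, wy, wz, x, y, z, wx, wy, wz, ...]. A call has 1 to 5 rows; each row shifts and turns the commanded pose from where the row before left it, along the tool's axes as they then stand; what a row does not reach is not made up. A row lasts 1/10 s, in which the tool goes at most 50 mm and 8.59 degrees, less where a joint would pass 70% of its speed; a pose out of reach is approached as far as the arm can. A call with a gripper value outside its range is refused whole. "claw" is the gripper's target within -1 to 1 (fully open at 1, half-way at 0, shut at -1), set as the call begins (left out, the last holds). The fingers move at their own pace and stop on an object; "newtons" is the grip in N (left out, the last holds). Time passes only in rows, so rows that do not move let the fingers close. It gives the time, the measured TCP pose, the force and the opening at its end, in the units of the state.
- readout.observe(): the state, without advancing time (a new reading comes with each control period).
- vision.get_image(name): name is "side" or "top"; returns (picture, depth): 420x560x3 uint8, blue, green, red; 420x560 float32, m along the optical axis (not along the pixel's ray), 0 where there is no reading.
- vision.calibration(name): a dict with "vfov" (degrees; the focal length in pixels is half the picture's height over the tangent of half this angle, whatever the lens; pixels are square), "cx", "cy" (the principal point, pixels), "cam_to_world" (4x4, takes a point from camera to world coordinates). Camera axes: x right, y down, z forward; pixel columns grow to the right and rows downward; lengths in m; the calibration is good to about 2 mm. A picture is of the moment at which its call begins. calibration takes no time and is no camera call.
- env.close_job(): hands the job in, once; it reports no verdict.
Trained networks look in the newest picture that a camera, given by its name, has taken for a name from the list of things; names that differ only in an ending like _2 or _b are one class to them, and where a whole thing is asked for, a point or a joint stands for the part that bears it (a point fixed in the world has none). Each returns a list of dicts, best first, with "confidence" (0 to 1); they miss things now and then, are a little off and sometimes report something else, mostly with a low value. They report only what shows in the picture. A call takes as long as a camera call. They do not tell look-alikes from the thing itself.
- vision.boxes_of(camera, thing): "location" ([x, y, z] in m, in world coordinates, good to about 4 mm: the middle of the surface that is visible of it).
- vision.regions_of(camera, thing): "mask" (420x560 bool, what is visible of it).
The state is a dict: "time_s": time; "q": joint angles; "qvel": joint speeds; "joint_efforts": joint torques, N m; "position": TCP position; "tool_rot": TCP orientation; "ft_force": force on the tool from outside, world axes, zero at the start; "wrist_torque": the same for the moment, N m; "grip_width": finger opening in m.
Only numpy, scipy, OpenCV 4.12 (cv2) and the standard library are available. Lean on these libraries where they do the work, as an engineer would, in place of code of your own. Each camera call takes 0.05 s, during which the arm holds its last target. There are 200 camera calls.

## Working session

There is one attempt and no reset: what is moved stays moved. The work goes in short steps, Python scripts to look and compute and a tool call to move; the robot and the scene stay as the last step left them, time stands still between calls to the robot, and variables do not carry over. Pictures are saved under pics/ and viewed, and the job is handed in when it is done.

Besides the shell and the picture viewer there is one more tool, called after "Emit:" as name(argument=value, ...), one argument or row to a line, values as JSON. drive_tool: Moves the arm, as the interface text tells. Its arguments: {"type":"object","properties":{"series":{"type":"array"},"claw":{"type":"number"},"newtons":{"type":"number"}},"required":["series"]}

```bash
mkdir -p pics; python3 - <<'E'
from rig import readout, vision, env
import cv2,numpy as np
print(readout.observe()); print(env.finger_overhang)
for n in ("side","top"):
    p,d=vision.get_image(n); cv2.imwrite(f"pics/{n}0.png",p); np.save(f"{n}0.npy",d); c=vision.calibration(n); print(n,c)
E
```

```text
{'time_s': 0.0, 'q': array([ 5.48712647e+01,  2.18397569e+01,  7.43859014e+01,  3.99709886e-04,
        8.38592142e+01, -1.23345054e+01]), 'qvel': array([-0.00569625,  0.03231933,  0.10956199,  0.0636299 , -0.01832023,
        0.07230877]), 'joint_efforts': array([ 5.16770033e-04, -4.48470497e+01, -2.31279695e+01, -1.56122592e-04,
        4.75358946e-03, -4.92133012e-06]), 'position': array([0.21290541, 0.50681421, 0.24771657]), 'tool_rot': array([[-9.21901743e-01,  3.87422819e-01, -8.58038471e-04],
       [ 3.87423634e-01,  9.21901009e-01, -1.20751036e-03],
       [ 3.23209465e-04, -1.44563029e-03, -9.99998903e-01]]), 'ft_force': array([-0.49826433,  0.16869559, -0.0275411 ]), 'wrist_torque': array([-0.00201361, -0.0738463 , -0.01851751]), 'grip_width': 0.08547802111956007}
0.017
side {'vfov': 52.304876654790185, 'cx': 280.0571146188068, 'cy': 210.3565629257829, 'cam_to_world': array([[ 0.91158338, -0.27225407,  0.30804783,  0.16202244],
       [-0.4109323 , -0.6257633 ,  0.6629894 , -0.83558978],
       [ 0.01226346, -0.73095692, -0.68231341,  0.92456875],
       [ 0.        ,  0.        ,  0.        ,  1.        ]])}
top {'vfov': 54.920907944000604, 'cx': 273.83117234421326, 'cy': 209.00089132214882, 'cam_to_world': array([[ 0.02769331, -0.99308619,  0.11407409,  0.41341927],
       [-0.99949369, -0.02929755, -0.01241039,  0.01317217],
       [ 0.01566668, -0.11367265, -0.99339473,  1.02358502],
       [ 0.        ,  0.        ,  0.        ,  1.        ]])}
```

View pics/side0.png

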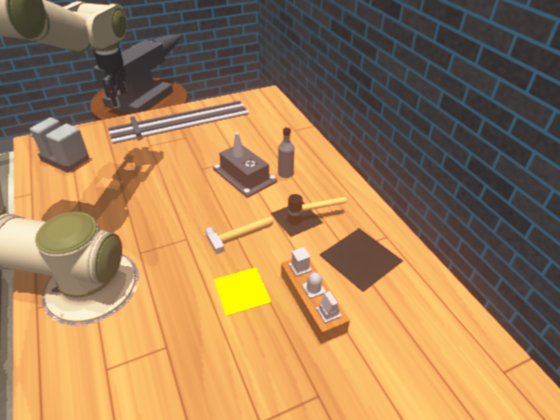

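View pics/top0.png

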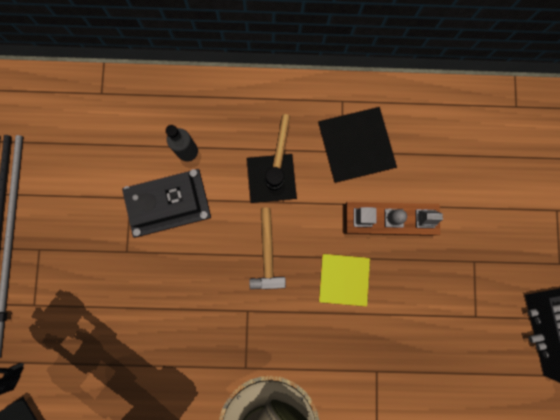

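The side view shows three stakes in the rack: a flat square one at (300,260), a dome at (314,282) and a ridge at (330,305). In the top view they are at (365,215), (396,216) and (430,218). Two black mats are visible. The smaller one, at (272,178) top, is under the mallet, and the larger one is at (357,144). The yellow one is excluded. The holder is at (167,203) and the bottle at (182,142).

```bash
cat > h.py <<'E'
import numpy as np,cv2
from rig import readout, vision, env
def cloud(n,d):
    c=vision.calibration(n); f=d.shape[0]/2/np.tan(np.radians(c["vfov"]/2))
    v,u=np.mgrid[:d.shape[0],:d.shape[1]]
    P=np.stack([(u-c["cx"])/f*d,(v-c["cy"])/f*d,d],-1)
    T=c["cam_to_world"]; W=P@T[:3,:3].T+T[:3,3]; W[d<=0]=np.nan
    return W
def proj(n,X):
    c=vision.calibration(n); f=210/np.tan(np.radians(c["vfov"]/2)); T=c["cam_to_world"]
    p=(np.atleast_2d(X)-T[:3,3])@T[:3,:3]; return p[:,:2]/p[:,2:]*f+[c["cx"],c["cy"]]
E
python3 - <<'E'
from h import *
ims=[cv2.imread("pics/side0.png")[235:340,260:365],cv2.imread("pics/top0.png")[190:245,335:450]]
a=cv2.resize(ims[0],(400,400),interpolation=cv2.INTER_CUBIC); b=cv2.resize(ims[1],(400,191),interpolation=cv2.INTER_CUBIC)
cv2.imwrite("pics/crop0.png",np.hstack([a,np.vstack([b,np.zeros((209,400,3),np.uint8)])]))
for cam in("side","top"):
  for t in("stake","dome_stake","ridge_stake","holder","rack","mallet","mat","oil_bottle","ball_hammer"):
    print(cam,t,[(np.round(r["location"],3).tolist(),round(float(r["confidence"]),2)) for r in vision.boxes_of(cam,t)][:4])
E
```

```text
side stake [([0.505, -0.228, 0.1], 0.64)]
side dome_stake [([0.51, -0.294, 0.082], 0.68), ([0.594, -0.012, 0.005], 0.26)]
side ridge_stake [([0.499, -0.374, 0.084], 0.9), ([0.503, -0.228, 0.095], 0.24)]
side holder [([0.522, 0.241, 0.06], 0.83)]
side rack [([0.482, -0.329, 0.057], 0.74)]
side mallet [([0.607, -0.013, 0.055], 0.86)]
side mat [([0.596, -0.01, 0.005], 0.82), ([0.358, -0.191, 0.007], 0.78), ([0.511, -0.3, 0.083], 0.7), ([0.699, -0.214, 0.003], 0.55)]
side oil_bottle [([0.663, 0.208, 0.09], 0.75)]
side ball_hammer [([0.4, 0.01, 0.021], 0.81)]
top stake [([0.509, -0.203, 0.111], 0.9), ([0.603, 0.024, 0.006], 0.6)]
top dome_stake [([0.508, -0.274, 0.092], 0.83)]
top ridge_stake [([0.507, -0.345, 0.094], 0.8)]
top holder [([0.528, 0.26, 0.076], 0.82)]
top rack [([0.5, -0.263, 0.06], 0.87), ([0.529, 0.261, 0.074], 0.47)]
top mallet [([0.638, -0.002, 0.059], 0.83)]
top mat [([0.601, 0.022, 0.007], 0.96), ([0.354, -0.179, 0.006], 0.87), ([0.702, -0.21, 0.004], 0.56)]
top oil_bottle [([0.663, 0.224, 0.115], 0.56)]
top ball_hammer [([0.396, 0.018, 0.024], 0.66)]
```

View pics/crop0.png

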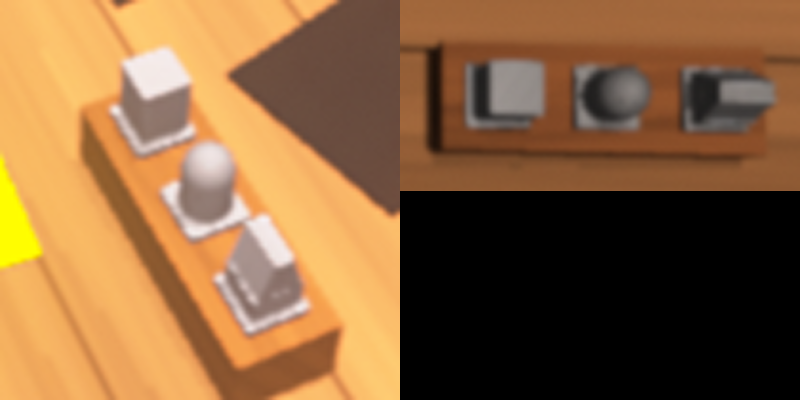

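The crop confirms that the flat-topped stake is the end one, nearest the mats. Next I'll measure precisely with both clouds.

```bash
python3 - <<'E'
from h import *
for n in("side","top"):
    d=np.load(n+"0.npy"); W=cloud(n,d)
    z=W[...,2]; x=W[...,0]; y=W[...,1]
    def sel(x0,x1,y0,y1,z0,z1): return (x>x0)&(x<x1)&(y>y0)&(y<y1)&(z>z0)&(z<z1)
    b=sel(.25,.8,-.4,.4,-.02,.02); print(n,"bench z",np.nanmedian(z[b]))
    def rect(name,m):
        if m.sum()<8: print(n,name,"few",m.sum());return
        p=np.c_[x[m],y[m]].astype(np.float32); r=cv2.minAreaRect(p*1000)
        print(n,name,m.sum(),"mean",np.round(p.mean(0),4),"z",round(float(np.median(z[m])),4),"rect",np.round(r[0],1),np.round(r[1],1),round(r[2],1))
    rect("staketop",sel(.46,.56,-.25,-.16,.106,.12))
    rect("dometop",sel(.46,.56,-.32,-.25,.109,.125))
    rect("racktop",sel(.42,.58,-.45,-.12,.05,.058))
    rect("holdertop",sel(.42,.62,.13,.36,.07,.082))
    rect("cone",sel(.42,.62,.13,.36,.125,.17))
    rect("mallettop",sel(.5,.7,-.06,.06,.088,.105))
    rect("handle",sel(.5,.85,-.12,.1,.045,.075))
    rect("bottle",sel(.6,.75,.15,.30,.1,.2))
    rect("hammer",sel(.28,.55,-.06,.1,.012,.05))
    cv2.imwrite(f"pics/z{n}.png",np.uint8(np.clip(np.nan_to_num(z)*1200,0,255)))
E
```

```text
side bench z -0.0006785105622529874
side staketop 178 mean [ 0.5108 -0.2143] z 0.1114 rect [ 511.8 -213. ] [36.1 38.6] 0.6
side dometop 60 mean [ 0.5117 -0.2888] z 0.1118 rect [ 512.7 -288.6] [22.2 22.9] 28.8
side racktop 1121 mean [ 0.5033 -0.3075] z 0.0538 rect [ 513.2 -287.6] [ 77.8 226.2] 0.6
side holdertop 646 mean [0.5392 0.26  ] z 0.0736 rect [539.8 271.9] [ 94.2 167.7] 16.4
side cone 63 mean [0.5294 0.2965] z 0.1383 rect [530.1 298.6] [19.7 23.4] 72.3
side mallettop 121 mean [0.5999 0.0008] z 0.0925 rect [601.    2.7] [43.6 38.5] 64.5
side handle 378 mean [ 0.6616 -0.0141] z 0.0554 rect [669.8 -15.1] [ 34.3 186.8] 82.1
side bottle 282 mean [0.6705 0.2178] z 0.1265 rect [672.3 220.4] [43.6 49.8] 84.6
side hammer 626 mean [0.4109 0.0095] z 0.0222 rect [429.8   4.9] [ 89.7 204.4] 84.8
top bench z 0.0004961204078384185
top staketop 256 mean [ 0.5094 -0.2114] z 0.1132 rect [ 509.4 -211.8] [35.  35.1] 0.0
top dometop 98 mean [ 0.5099 -0.2861] z 0.1126 rect [ 510.4 -285.9] [26.3 25.4] 27.5
top racktop 1534 mean [ 0.5087 -0.2808] z 0.0554 rect [ 510.4 -287.1] [ 75.3 225.9] 0.5
top holdertop 2177 mean [0.537  0.2707] z 0.0746 rect [537.2 273.9] [ 91.2 160.8] 16.5
top cone 107 mean [0.5271 0.2982] z 0.1445 rect [527.6 299.4] [17.1 22.8] 63.1
top mallettop 274 mean [0.5978 0.0029] z 0.094 rect [598.1   3. ] [42.2 42.2] 71.9
top handle 472 mean [ 0.6826 -0.0097] z 0.0573 rect [667.  -12.8] [ 43.2 185.9] 77.5
top bottle 535 mean [0.6668 0.2235] z 0.1265 rect [670.3 226.8] [48.7 54.4] 39.4
top hammer 1077 mean [0.4089 0.0152] z 0.024 rect [431.2  17.9] [199.5  85.9] 3.0
```

```bash
python3 - <<'E'
from h import *
W=cloud("top",np.load("top0.npy"))
im=cv2.imread("pics/top0.png"); 
for p in[(247,156),(295,155),(297,201),(249,203)]:
    print(p,np.round(W[p[1],p[0]],3))
a=np.radians(16.5); R=np.array([[np.cos(a),-np.sin(a)],[np.sin(a),np.cos(a)]])
c0=np.array([.5385,.2735])
big=cv2.resize(im,None,fx=6,fy=6,interpolation=cv2.INTER_CUBIC)
def pl(loc,z,s,col):
    q=[np.r_[c0+R@(np.array(loc)+np.array(k)*s/2),z] for k in((-1,-1),(1,-1),(1,1),(-1,1))]
    u=((proj("top",q)+.5)*6).astype(int); cv2.polylines(big,[u],True,col,1)
pl((0,-.035),.075,.0198,(0,255,0))
q=[np.r_[c0+R@np.array(k),.075] for k in((-.045,-.08),(.045,-.08),(.045,.08),(-.045,.08))]
cv2.polylines(big,[((proj("top",q)+.5)*6).astype(int)],True,(0,0,255),1)
print("socket",c0+R@[0,-.035])
cv2.imwrite("pics/sock.png",big[960:1460,700:1300])
W=W.reshape(-1,3); m=(W[:,2]>.045)&(W[:,2]<.065)&(abs(W[:,1])<.08)&(W[:,0]>.635)&(W[:,0]<.8)
p=W[m,:2]; v=np.linalg.svd(p-p.mean(0))[2][0]; print("handle",p.mean(0),np.degrees(np.arctan2(v[1],v[0])),p.min(0),p.max(0))
E
```

```text
(247, 156) [0.667 0.074 0.001]
(295, 155) [ 0.673 -0.05   0.002]
(297, 201) [ 0.553 -0.058  0.   ]
(249, 203) [ 0.545  0.064 -0.002]
socket [0.54844054 0.23994131]
handle [ 0.69703623 -0.01168691] 171.45651688420048 [ 0.63517849 -0.03026695] [0.75954624 0.00627799]
```

View pics/sock.png

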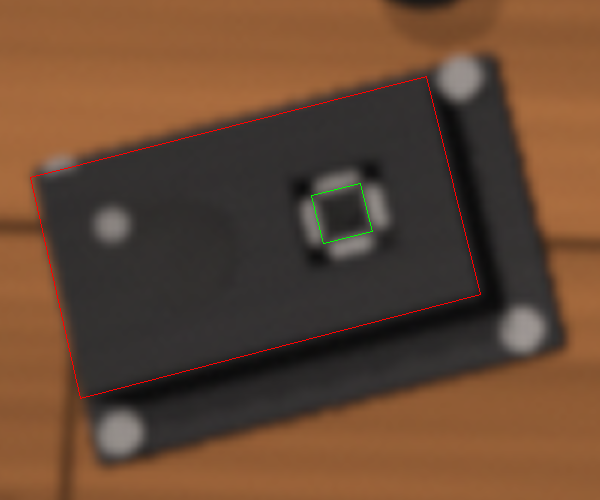

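Top view crop: the holder outline matches, and the socket sits at about (345,213) in the crop. That is about 1 mm to −y of the predicted point, giving a socket at about (0.548, 0.239) with yaw 16.5°. The stake is at (0.510, -0.2125) with yaw 0.5°. I'll start by turning the tool to the rack.

Emit:
drive_tool(
  series=[0,0,0,0,0,0.146,0,0,0,0,0,0.146,0,0,0,0,0,0.146,0,0,0,0,0,0.146,0,0,0,0,0,0.146],
  claw=1,
  newtons=60,
)

```text
time_s: 1.5
position: [0.2131, 0.5071, 0.2483]
tool_rot: [[-0.423, 0.906, 0.0], [0.906, 0.423, 0.0], [-0.0, 0.0, -1.0]]
ft_force: [-0.5, -0.2, -0.5]
grip_width: 0.0856
```

Emit:
drive_tool(
  series=[0,0,0,0,0,0.146,0,0,0,0,0,0.146,0,0,0,0,0,0.146,0,0,0,0,0,0],
)

```text
time_s: 1.9
position: [0.2131, 0.507, 0.2483]
tool_rot: [[-0.004, 1.0, -0.0], [1.0, 0.004, -0.0], [-0.0, -0.0, -1.0]]
ft_force: [-0.4, -0.0, 0.3]
grip_width: 0.0851
```

```bash
cat >> h.py <<'E'
from scipy.spatial.transform import Rotation as Ro
def delta(x,y,z,yaw):
    s=readout.observe(); R=np.array(s["tool_rot"]); p=np.array(s["position"])
    a=np.radians(yaw); Y=np.array([np.cos(a),np.sin(a),0]); Z=np.array([0,0,-1.]); Rt=np.c_[np.cross(Y,Z),Y,Z]
    print("t",s["time_s"],"pos",np.round(p,4),"yaw",round(np.degrees(np.arctan2(R[1,1],R[0,1])),2),"w",round(s["grip_width"],4),"f",np.round(s["ft_force"],2))
    print("shift tool",np.round(R.T@(np.array([x,y,z])-p),4),"turn",np.round(Ro.from_matrix(R.T@Rt).as_rotvec(),4))
E
python3 -c "
from h import *
delta(.510,-.2125,.20,.5)"
```

```text
t 1.9 pos [0.2131 0.507  0.2483] yaw 0.21 w 0.0851 f [-0.38 -0.03  0.26]
shift tool [-0.7206  0.2943  0.0483] turn [-0.     0.    -0.005]
```

Emit:
drive_tool(
  series=[-0.045,0.0184,0,0,0,-0.005,-0.045,0.0184,0,0,0,0,-0.045,0.0184,0,0,0,0,-0.045,0.0184,0,0,0,0,-0.045,0.0184,0,0,0,0],
)

```text
time_s: 2.4
position: [0.3073, 0.2812, 0.2485]
tool_rot: [[-0.015, 1.0, 0.001], [1.0, 0.015, 0.0], [0.0, 0.001, -1.0]]
ft_force: [0.9, 0.9, -0.5]
grip_width: 0.0853
```

Emit:
drive_tool(
  series=[-0.045,0.0184,0,0,0,0,-0.045,0.0184,0,0,0,0,-0.045,0.0184,0,0,0,0,-0.045,0.0184,0,0,0,0,-0.045,0.0184,0,0,0,0],
)

```text
time_s: 2.9
position: [0.4017, 0.0568, 0.2486]
tool_rot: [[-0.014, 1.0, 0.001], [1.0, 0.014, -0.0], [-0.0, 0.001, -1.0]]
ft_force: [0.6, 0.8, 0.4]
grip_width: 0.0853
```

Emit:
drive_tool(
  series=[-0.045,0.0184,0,0,0,0,-0.045,0.0184,0,0,0,0,-0.045,0.0184,0,0,0,0,-0.045,0.0184,0,0,0,0,-0.045,0.0184,0,0,0,0],
)

```text
time_s: 3.4
position: [0.496, -0.1674, 0.2484]
tool_rot: [[-0.014, 1.0, 0.0], [1.0, 0.014, -0.0], [-0.0, 0.0, -1.0]]
ft_force: [0.3, 0.7, -1.0]
grip_width: 0.0854
```

Emit:
drive_tool(
  series=[-0.03,0.012,0.04,0,0,0,0,0,0,0,0,0],
)

```text
time_s: 3.6
position: [0.507, -0.197, 0.2047]
tool_rot: [[-0.011, 1.0, -0.006], [1.0, 0.011, 0.004], [0.004, -0.006, -1.0]]
ft_force: [-0.2, 0.0, -0.9]
grip_width: 0.0854
```

```bash
python3 -c "
from h import *
delta(.510,-.2125,.088,.5)
for n in('side','top'):
    p,d=vision.get_image(n); cv2.imwrite(f'pics/{n}1.png',p); np.save(f'{n}1.npy',d)
a=cv2.imread('pics/side1.png')[170:340,220:400];b=cv2.imread('pics/top1.png')[130:300,300:480]
cv2.imwrite('pics/c1.png',cv2.resize(np.hstack([a,b]),None,fx=2.2,fy=2.2))"
```

```text
t 3.6 pos [ 0.507  -0.197   0.2047] yaw 0.61 w 0.0854 f [-0.18  0.04 -0.85]
shift tool [-0.016   0.0036  0.1166] turn [-0.0062 -0.0037  0.0019]
```

View pics/c1.png

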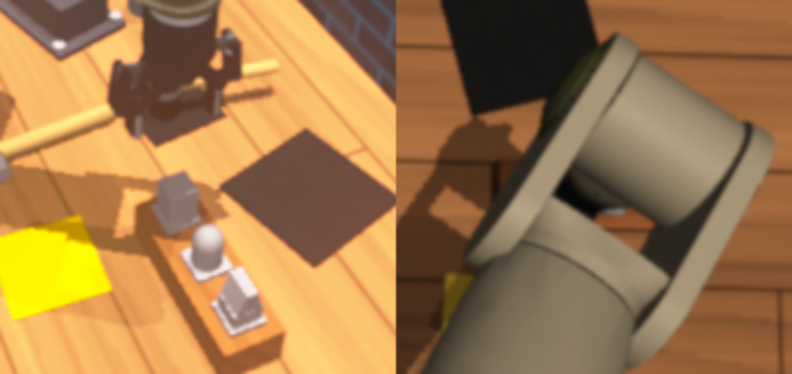

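The side crop shows the open jaws along x, above the flat stake at crop (178,200). I'll correct the position and go down.

Emit:
drive_tool(
  series=[-0.016,0.003,0.01,0,0,0,0,0,0.03,0,0,0,0,0,0,0,0,0],
)

```text
time_s: 4.0
position: [0.5096, -0.2094, 0.1674]
tool_rot: [[-0.012, 1.0, -0.004], [1.0, 0.012, 0.003], [0.003, -0.004, -1.0]]
ft_force: [-0.0, 0.4, -0.1]
grip_width: 0.0853
```

```bash
python3 -c "
from h import *
delta(.510,-.2125,.088,.5)"
```

```text
t 4.0 pos [ 0.5096 -0.2094  0.1674] yaw 0.67 w 0.0853 f [-0.03  0.37 -0.13]
shift tool [-0.0033  0.0006  0.0794] turn [-0.0038 -0.0026  0.003 ]
```

Emit:
drive_tool(
  series=[-0.0033,0.0006,0.02,-0.004,-0.003,0.003,0,0,0.025,0,0,0,0,0,0.025,0,0,0,0,0,0.008,0,0,0,0,0,0,0,0,0],
)

```text
time_s: 4.5
position: [0.5117, -0.2136, 0.0919]
tool_rot: [[-0.008, 1.0, 0.004], [1.0, 0.008, -0.003], [-0.003, 0.004, -1.0]]
ft_force: [-0.2, -0.3, -0.3]
grip_width: 0.0855
```

```bash
python3 -c "
from h import *
delta(.510,-.2125,.088,.5)
p,d=vision.get_image('side'); cv2.imwrite('pics/c2.png',cv2.resize(p[190:350,220:400],None,fx=3.5,fy=3.5))"
```

```text
t 4.5 pos [ 0.5117 -0.2136  0.0919] yaw 0.46 w 0.0855 f [-0.16 -0.3  -0.29]
shift tool [ 0.0011 -0.0017  0.0039] turn [ 0.0038  0.0029 -0.0007]
```

View pics/c2.png

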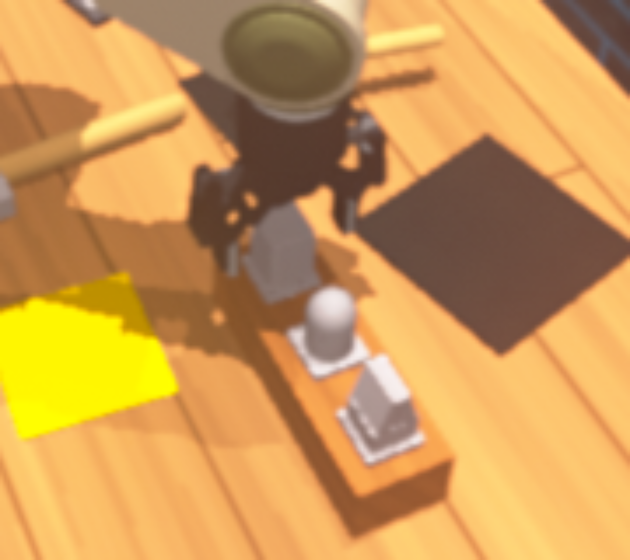

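The jaws straddle the flat stake at crop (285,250). I'll undo the tilt correction, settle and close.

Emit:
drive_tool(
  series=[0.001,-0.001,0.004,0.004,0.003,0,0,0,0,0,0,0,0,0,0,0,0,0],
)

```text
time_s: 4.85
position: [0.5108, -0.2129, 0.088]
tool_rot: [[-0.007, 1.0, 0.001], [1.0, 0.007, -0.001], [-0.001, 0.001, -1.0]]
ft_force: [0.1, -1.2, -1.0]
grip_width: 0.0855
```

Emit:
drive_tool(
  series=[0,0,0,0,0,0,0,0,0,0,0,0,0,0,0,0,0,0,0,0,0,0,0,0,0,0,0,0,0,0],
  claw=-1,
  newtons=60,
)

```text
time_s: 5.35
position: [0.5108, -0.2129, 0.0877]
tool_rot: [[-0.007, 1.0, 0.001], [1.0, 0.007, -0.0], [-0.0, 0.001, -1.0]]
ft_force: [1.5, -0.6, 1.2]
grip_width: 0.0351
```

Emit:
drive_tool(
  series=[0,0,0,0,0,0,0,0,0,0,0,0,0,0,0,0,0,0,0,0,0,0,0,0],
)

```text
time_s: 5.75
position: [0.5108, -0.2129, 0.0876]
tool_rot: [[-0.007, 1.0, 0.001], [1.0, 0.007, -0.0], [-0.0, 0.001, -1.0]]
ft_force: [2.4, 0.4, 2.8]
grip_width: 0.0354
```

```bash
python3 -c "
from h import *
delta(.510,-.2125,.088,.5)"
```

```text
t 5.75 pos [ 0.5108 -0.2129  0.0876] yaw 0.4 w 0.0354 f [2.44 0.38 2.82]
shift tool [ 0.0004 -0.0008 -0.0004] turn [ 0.0007  0.0004 -0.0018]
```

Emit:
drive_tool(
  series=[0,0,-0.02,0,0,0,0,0,-0.03,0,0,0,0,0,-0.04,0,0,0,0,0,-0.04,0,0,0,0,0,-0.022,0,0,0],
)

```text
time_s: 6.25
position: [0.5103, -0.2127, 0.2413]
tool_rot: [[-0.007, 1.0, 0.0], [1.0, 0.007, -0.001], [-0.001, 0.0, -1.0]]
ft_force: [-1.1, -0.9, -7.2]
grip_width: 0.0353
```

Emit:
drive_tool(
  series=[0,0,0,0,0,-0.14,0,0,0,0,0,-0.14,0,0,0,0,0,0],
)

```text
time_s: 6.55
position: [0.5097, -0.2124, 0.2379]
tool_rot: [[-0.284, 0.959, -0.003], [0.959, 0.284, 0.002], [0.003, -0.003, -1.0]]
ft_force: [0.1, 0.1, -6.7]
grip_width: 0.0354
```

```bash
python3 -c "
from h import *
delta(.548,.239,.24,16.5)
p,d=vision.get_image('side'); cv2.imwrite('pics/c3.png',cv2.resize(p[150:350,200:400],None,fx=3,fy=3))"
```

```text
t 6.55 pos [ 0.5097 -0.2124  0.2379] yaw 16.51 w 0.0354 f [ 0.07  0.07 -6.73]
shift tool [ 0.4219  0.165  -0.0012] turn [-0.0027 -0.003   0.0002]
```

View pics/c3.png

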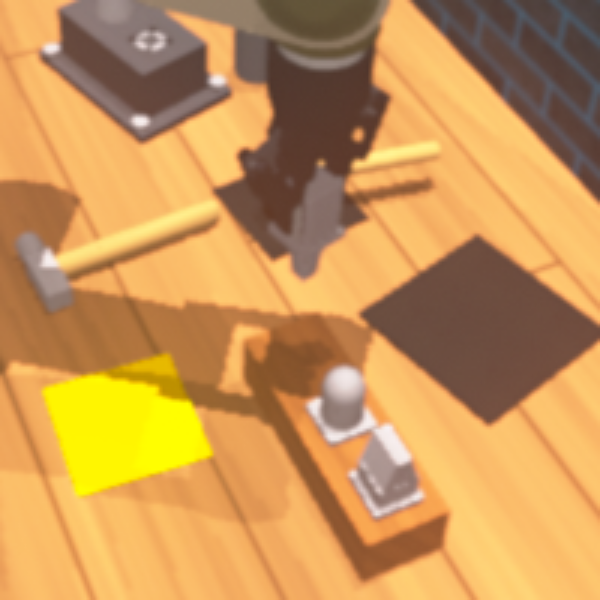

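The stake is held, with its shank hanging at crop (305,260) and its weight showing on the wrist. I'll move it to just above the socket.

Emit:
drive_tool(
  series=[0.042,0.0165,0,0,0,0,0.042,0.0165,0,0,0,0,0.042,0.0165,0,0,0,0,0.042,0.0165,0,0,0,0,0.042,0.0165,0,0,0,0],
)

```text
time_s: 7.1
position: [0.5297, 0.0138, 0.2387]
tool_rot: [[-0.279, 0.96, -0.002], [0.96, 0.279, 0.0], [0.001, -0.002, -1.0]]
ft_force: [1.0, -1.1, -5.8]
grip_width: 0.0357
```

Emit:
drive_tool(
  series=[0.042,0.0165,0,0,0,0,0.042,0.0165,0,0,0,0,0.042,0.0165,0,0,0,0,0.042,0.0165,0,0,0,0,0.042,0.0165,0,0,0,0],
)

```text
time_s: 7.6
position: [0.5494, 0.2385, 0.2384]
tool_rot: [[-0.279, 0.96, -0.002], [0.96, 0.279, -0.001], [-0.0, -0.002, -1.0]]
ft_force: [1.1, -0.4, -6.1]
grip_width: 0.0353
```

Emit:
drive_tool(
  series=[0,0,0.02,0,0,0,0,0,0.02,0,0,0,0,0,0,0,0,0,0,0,0,0,0,0],
)

```text
time_s: 8.0
position: [0.5499, 0.2366, 0.1993]
tool_rot: [[-0.281, 0.96, -0.001], [0.96, 0.281, -0.0], [0.0, -0.001, -1.0]]
ft_force: [0.4, -0.8, -5.9]
grip_width: 0.0355
```

```bash
python3 -c "
from h import *
delta(.548,.239,.17,16.5)
s=readout.observe();p0=np.array(s['position']);R=np.array(s['tool_rot'])
out=[]
for n in('side','top'):
    p,d=vision.get_image(n); np.save(n+'2.npy',d)
    c=proj(n,p0-[0,0,.0326])[0].astype(int); 
    k=40; x0,y0=max(c[0]-k-8,0),max(c[1]-k,0); out.append(cv2.resize(p[y0:y0+2*k,x0:x0+2*k],(400,400),interpolation=cv2.INTER_CUBIC)); print(n,x0,y0)
cv2.imwrite('pics/c4.png',np.hstack(out))"
```

```text
t 8.0 pos [0.5499 0.2366 0.1993] yaw 16.31 w 0.0355 f [ 0.36 -0.8  -5.91]
shift tool [ 0.0029 -0.0011  0.0293] turn [-0.0014 -0.     -0.0033]
side 201 99
top 116 148
```

View pics/c4.png

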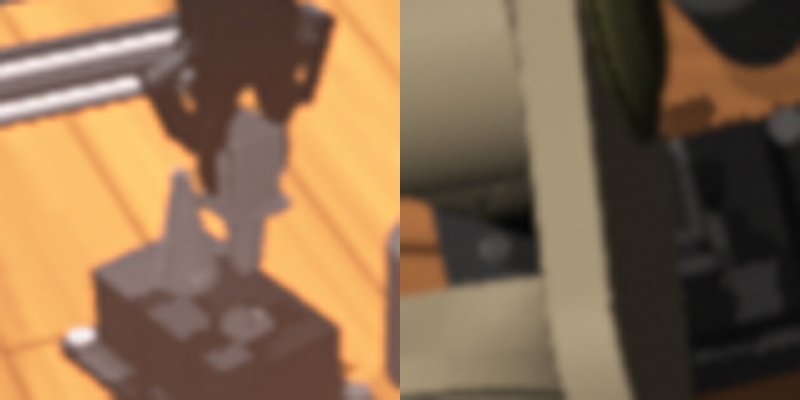

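```bash
python3 -c "
from h import *
s=readout.observe();p0=np.array(s['position'])
p,d=vision.get_image('side'); old=cv2.imread('pics/side0.png')
a=np.radians(16.5);R=np.array([[np.cos(a),-np.sin(a)],[np.sin(a),np.cos(a)]])
def sq(im,c,z,w,col,x0=195,y0=105,f=7):
    q=[np.r_[c+R@(np.array(k)*w/2),z] for k in((-1,-1),(1,-1),(1,1),(-1,1))]
    u=(proj('side',q)+.5-[x0,y0])*f; cv2.polylines(im,[u.astype(int)],True,col,1)
A=cv2.resize(p[105:190,195:252],None,fx=7,fy=7,interpolation=cv2.INTER_CUBIC)
B=cv2.resize(old[135:200,210:280],None,fx=7,fy=7,interpolation=cv2.INTER_CUBIC)
A=cv2.resize(p[100:185,210:266],None,fx=7,fy=7,interpolation=cv2.INTER_CUBIC)
c=p0[:2]; z=p0[2]-.0326
sq(A,c,z,.044,(0,255,0),210,100);sq(A,c,z+.008,.044,(0,255,0),210,100);sq(A,c,z+.058,.036,(0,0,255),210,100);sq(A,c,z-.045,.0148,(255,255,0),210,100)
sq(B,np.array([.5485,.239]),.075,.0198,(0,255,0),210,135)
h=np.array([.5385,.2729]); q=[np.r_[h+R@np.array(k),.075] for k in((-.045,-.08),(.045,-.08),(.045,.08),(-.045,.08))]
cv2.polylines(B,[((proj('side',q)+.5-[210,135])*7).astype(int)],True,(0,0,255),1)
B=np.vstack([B,np.zeros((140,490,3),np.uint8)])[:595]; A=A[:595]
print(A.shape,B.shape)
cv2.imwrite('pics/c5.png',np.hstack([A,B])[:, :800]);cv2.imwrite('pics/c5b.png',B)
"
```

```text
(595, 392, 3) (595, 490, 3)
```

View pics/c5.png

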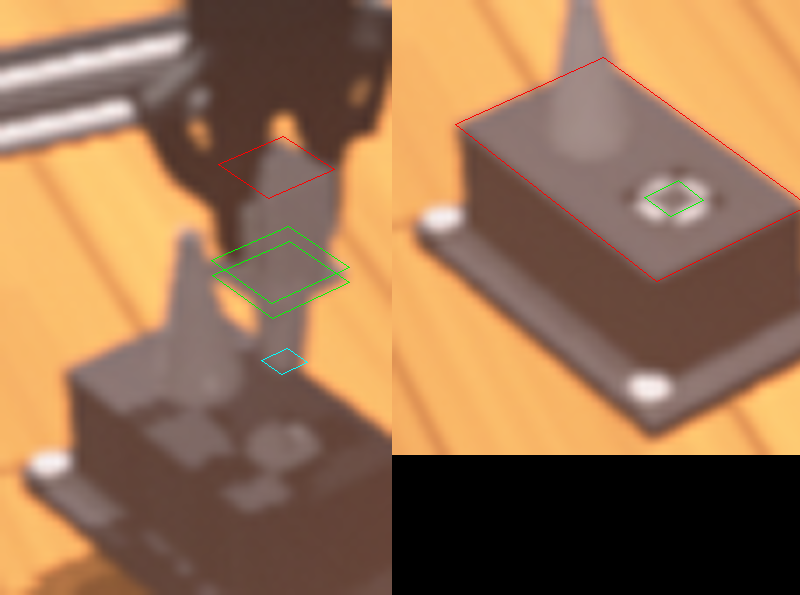

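View pics/c5b.png

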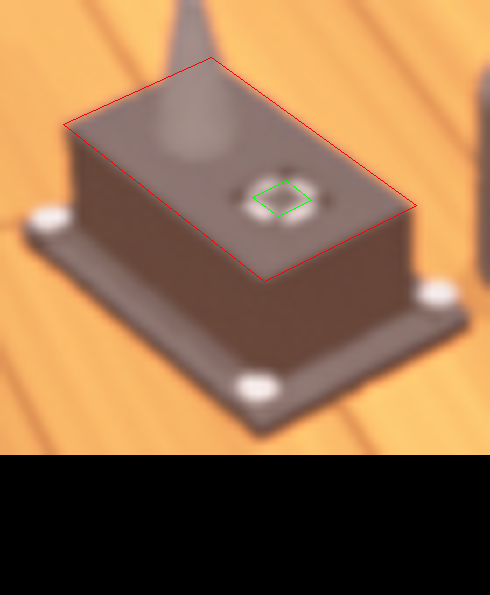

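Side view: the overlays match the held stake (collar at about (280,275)) and the socket ring (about (281,200) in the right crop) to about 1 mm. Now fine alignment, then lowering.

Emit:
drive_tool(
  series=[0.0028,-0.0006,0.01,0,0,-0.003,0,0,0.01,0,0,0,0,0,0,0,0,0,0,0,0,0,0,0],
)

```text
time_s: 8.55
position: [0.5485, 0.2392, 0.1791]
tool_rot: [[-0.286, 0.958, -0.001], [0.958, 0.286, -0.0], [0.0, -0.001, -1.0]]
ft_force: [0.3, 0.5, -6.5]
grip_width: 0.0352
```

```bash
python3 -c "
from h import *
delta(.5485,.239,.121,16.5)"
```

```text
t 8.55 pos [0.5485 0.2392 0.1791] yaw 16.61 w 0.0352 f [ 0.3   0.47 -6.48]
shift tool [-0.0002  0.      0.0581] turn [-0.0008 -0.      0.0019]
```

Emit:
drive_tool(
  series=[0,0,0.012,0,0,0,0,0,0.012,0,0,0,0,0,0.006,0,0,0,0,0,0.004,0,0,0,0,0,0.004,0,0,0],
)

```text
time_s: 9.05
position: [0.5487, 0.2393, 0.1411]
tool_rot: [[-0.286, 0.958, 0.0], [0.958, 0.286, 0.0], [-0.0, 0.0, -1.0]]
ft_force: [0.3, -0.0, -6.7]
grip_width: 0.0352
```

Emit:
drive_tool(
  series=[0,0,0.004,0,0,0,0,0,0.004,0,0,0,0,0,0.004,0,0,0,0,0,0,0,0,0],
)

```text
time_s: 9.45
position: [0.5483, 0.2392, 0.1288]
tool_rot: [[-0.286, 0.958, -0.001], [0.958, 0.286, -0.0], [0.0, -0.001, -1.0]]
ft_force: [0.1, 0.2, -7.1]
grip_width: 0.0356
```

Emit:
drive_tool(
  series=[0,0,0.003,0,0,0,0,0,0.003,0,0,0,0,0,0.002,0,0,0,0,0,0,0,0,0],
)

```text
time_s: 9.85
position: [0.5486, 0.2394, 0.1212]
tool_rot: [[-0.286, 0.958, 0.0], [0.958, 0.286, 0.0], [0.0, 0.0, -1.0]]
ft_force: [0.4, 1.2, -7.7]
grip_width: 0.0355
```

Emit:
drive_tool(
  series=[0,0,0,0,0,0,0,0,0,0,0,0],
)

```text
time_s: 10.05
position: [0.5486, 0.2394, 0.1214]
tool_rot: [[-0.286, 0.958, 0.0], [0.958, 0.286, 0.0], [0.0, 0.0, -1.0]]
ft_force: [1.3, 2.2, -7.3]
grip_width: 0.0352
```

Emit:
drive_tool(
  series=[0,0,0,0,0,0,0,0,0,0,0,0,0,0,0,0,0,0,0,0,0,0,0,0,0,0,0,0,0,0],
  claw=0.5,
)

```text
time_s: 10.55
position: [0.5487, 0.2392, 0.1217]
tool_rot: [[-0.286, 0.958, 0.0], [0.958, 0.286, 0.0], [-0.0, 0.0, -1.0]]
ft_force: [-0.1, -0.1, -0.1]
grip_width: 0.0639
```

Emit:
drive_tool(
  series=[0,0,0,0,0,0,0,0,0,0,0,0,0,0,-0.02,0,0,0,0,0,-0.04,0,0,0,0,0,-0.04,0,0,0],
)

```text
time_s: 11.05
position: [0.5482, 0.2392, 0.2223]
tool_rot: [[-0.286, 0.958, -0.002], [0.958, 0.286, -0.0], [0.0, -0.002, -1.0]]
ft_force: [-0.3, -0.1, -0.1]
grip_width: 0.0637
```

Emit:
drive_tool(
  series=[0,0,-0.03,0,0,0,-0.045,0,0,0,0,0,-0.045,0,0,0,0,0,-0.045,0,0,0,0,0,-0.045,0,0,0,0,0],
)

```text
time_s: 11.55
position: [0.6002, 0.0651, 0.2516]
tool_rot: [[-0.286, 0.958, 0.0], [0.958, 0.286, -0.0], [-0.0, 0.0, -1.0]]
ft_force: [0.5, 0.9, 0.4]
grip_width: 0.064
```

```bash
python3 -c "
from h import *
delta(.5985,.003,.25,81.5)
for n in('side','top'):
    p,d=vision.get_image(n); np.save(n+'3.npy',d); cv2.imwrite(f'pics/{n}3.png',p)
    W=cloud(n,d);x,y,z=W[...,0],W[...,1],W[...,2]
    m=(abs(x-.548)<.03)&(abs(y-.239)<.03)&(z>.128)&(z<.16)
    if m.sum()>8:
        print(n,m.sum(),W[m].mean(0),np.median(z[m]),cv2.minAreaRect((W[m][:,:2]*1000).astype(np.float32)))
a=cv2.imread('pics/side3.png')[100:220,190:350];b=cv2.imread('pics/top3.png')[110:230,110:310]
cv2.imwrite('pics/c6.png',np.hstack([cv2.resize(a,(400,300)),cv2.resize(b,(400,300))]))
"
```

```text
t 11.55 pos [0.6002 0.0651 0.2516] yaw 16.63 w 0.064 f [0.48 0.89 0.38]
shift tool [-0.059  -0.0195  0.0016] turn [ 1.0000e-04  2.0000e-04 -1.1322e+00]
side 111 [0.54796017 0.2351064  0.13678696] 0.13782373135973114 ((549.6521606445312, 239.71519470214844), (38.847469329833984, 40.26394271850586), 17.666961669921875)
top 273 [0.54648919 0.23994089 0.13938013] 0.13968922905366843 ((547.488037109375, 240.11572265625), (37.066871643066406, 36.29408645629883), 16.973108291625977)
```

View pics/c6.png

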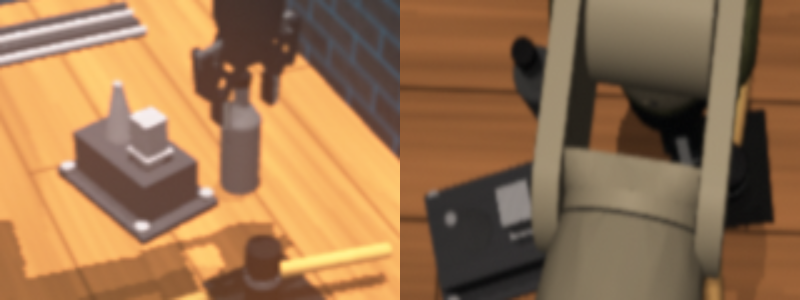

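The stake stands upright and proud: its top is at z of about 0.139, roughly 6 mm up (crop (148,140)). Next I'll turn and go to the mallet head, gripping across the handle axis.

Emit:
drive_tool(
  series=[-0.015,-0.005,0,0,0,-0.1415,0,0,0,0,0,-0.1415,0,0,0,0,0,-0.1415,0,0,0,0,0,-0.1415,0,0,0,0,0,-0.1415],
  claw=1,
)

```text
time_s: 12.15
position: [0.5993, 0.0516, 0.2514]
tool_rot: [[-0.844, 0.537, -0.0], [0.537, 0.844, 0.0], [0.0, 0.0, -1.0]]
ft_force: [-1.2, -0.7, -0.0]
grip_width: 0.0852
```

Emit:
drive_tool(
  series=[0,0,0,0,0,-0.1415,0,0,0,0,0,-0.1415,0,0,0,0,0,-0.1415,0,0,0,0,0,0],
)

```text
time_s: 12.55
position: [0.5994, 0.0516, 0.2514]
tool_rot: [[-0.989, 0.146, -0.0], [0.146, 0.989, 0.0], [0.0, 0.0, -1.0]]
ft_force: [-0.5, 0.3, 0.9]
grip_width: 0.0855
```

```bash
python3 -c "
from h import *
delta(.5995,.0028,.15,81.5)"
```

```text
t 12.55 pos [0.5994 0.0516 0.2514] yaw 81.58 w 0.0855 f [-0.5   0.26  0.91]
shift tool [-0.0073 -0.0482  0.1014] turn [ 0.0001 -0.0002  0.0013]
```

Emit:
drive_tool(
  series=[-0.0073,-0.0482,0,0,0,0.001,0,0,0.03,0,0,0,0,0,0.03,0,0,0,0,0,0.025,0,0,0,0,0,0,0,0,0],
)

```text
time_s: 13.05
position: [0.5981, 0.0027, 0.1633]
tool_rot: [[-0.988, 0.153, -0.006], [0.153, 0.988, 0.001], [0.007, 0.0, -1.0]]
ft_force: [0.1, -0.2, 0.1]
grip_width: 0.0852
```

```bash
python3 -c "
from h import *
delta(.5995,.0028,.070,81.5)
p,d=vision.get_image('side'); cv2.imwrite('pics/c7.png',cv2.resize(p[140:260,230:380],None,fx=4,fy=4))"
```

```text
t 13.05 pos [0.5981 0.0027 0.1633] yaw 81.22 w 0.0852 f [ 0.07 -0.24  0.06]
shift tool [-0.002   0.0003  0.0933] turn [ 0.0003 -0.0066 -0.0049]
```

View pics/c7.png

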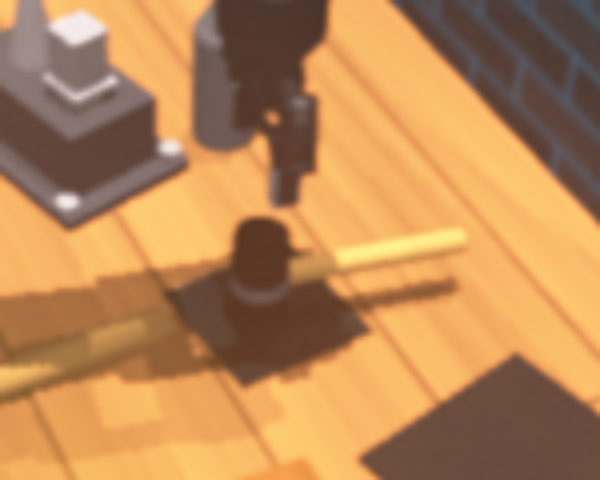

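The gripper is above the mallet head at crop (262,250), and the jaws are across the handle. Lowering.

Emit:
drive_tool(
  series=[-0.001,0,0.03,0,0,-0.004,0,0,0.03,0,0,0,0,0,0.02,0,0,0,0,0,0.008,0,0,0,0,0,0,0,0,0],
)

```text
time_s: 13.6
position: [0.601, 0.0022, 0.079]
tool_rot: [[-0.989, 0.146, 0.001], [0.146, 0.989, -0.0], [-0.001, -0.0, -1.0]]
ft_force: [-0.0, -0.1, 0.4]
grip_width: 0.085
```

Emit:
drive_tool(
  series=[0,0,0,0,0,0,0,0,0,0,0,0],
)

```text
time_s: 13.8
position: [0.6013, 0.002, 0.08]
tool_rot: [[-0.989, 0.146, 0.003], [0.146, 0.989, -0.0], [-0.003, -0.0, -1.0]]
ft_force: [0.2, 0.3, 0.0]
grip_width: 0.0853
```

```bash
python3 -c "
from h import *
delta(.5995,.0028,.070,81.5)"
```

```text
t 13.8 pos [0.6013 0.002  0.08  ] yaw 81.63 w 0.0853 f [0.21 0.26 0.05]
shift tool [0.002  0.0005 0.01  ] turn [-0.0001  0.0028  0.0023]
```

Emit:
drive_tool(
  series=[0.002,0.0005,0.01,0,0,0,0,0,0,0,0,0,0,0,0,0,0,0],
)

```text
time_s: 14.1
position: [0.5985, 0.0029, 0.0682]
tool_rot: [[-0.989, 0.145, -0.001], [0.145, 0.989, 0.0], [0.001, 0.0, -1.0]]
ft_force: [0.2, -0.1, -0.6]
grip_width: 0.0855
```

Emit:
drive_tool(
  series=[0,0,0,0,0,0,0,0,0,0,0,0,0,0,0,0,0,0,0,0,0,0,0,0,0,0,0,0,0,0],
  claw=-1,
  newtons=90,
)

```text
time_s: 14.6
position: [0.5989, 0.0029, 0.069]
tool_rot: [[-0.989, 0.145, 0.001], [0.145, 0.989, -0.0], [-0.001, 0.0, -1.0]]
ft_force: [-0.3, 1.1, 6.2]
grip_width: 0.042
```

Emit:
drive_tool(
  series=[0,0,0,0,0,0,0,0,0,0,0,0,0,0,0,0,0,0],
)

```text
time_s: 14.9
position: [0.5989, 0.0029, 0.069]
tool_rot: [[-0.989, 0.145, 0.001], [0.145, 0.989, -0.0], [-0.001, 0.0, -1.0]]
ft_force: [-1.7, 2.1, 5.7]
grip_width: 0.0425
```

```bash
python3 -c "
from h import *
delta(.5995,.0028,.070,81.5)"
```

```text
t 14.9 pos [0.5989 0.0029 0.069 ] yaw 81.65 w 0.0425 f [-1.72  2.08  5.7 ]
shift tool [-0.0006 -0.     -0.001 ] turn [0.0001 0.0009 0.0026]
```

Emit:
drive_tool(
  series=[0,0,-0.02,0,0,0,0,0,-0.04,0,0,0,0,0,-0.045,0,0,0,0,0,-0.045,0,0,0,0,0,-0.04,0,0,0],
)

```text
time_s: 15.4
position: [0.5982, 0.0029, 0.2598]
tool_rot: [[-0.989, 0.145, -0.001], [0.145, 0.989, 0.0], [0.001, -0.0, -1.0]]
ft_force: [0.8, -0.3, -4.5]
grip_width: 0.0425
```

Emit:
drive_tool(
  series=[0,0,0,0,0,0.134,0,0,0,0,0,0.134,0,0,0,0,0,0.134,0,0,0,0,0,0.134,0,0,0,0,0,0.134],
)

```text
time_s: 15.9
position: [0.5983, 0.0029, 0.2572]
tool_rot: [[-0.681, 0.732, -0.003], [0.732, 0.681, 0.0], [0.002, -0.002, -1.0]]
ft_force: [0.7, 0.4, -4.4]
grip_width: 0.0422
```

Emit:
drive_tool(
  series=[0,0,0,0,0,0.134,0,0,0,0,0,0.134,0,0,0,0,0,0.134,0,0,0,0,0,0],
)

```text
time_s: 16.3
position: [0.5983, 0.0029, 0.2573]
tool_rot: [[-0.345, 0.939, -0.002], [0.939, 0.345, 0.0], [0.001, -0.002, -1.0]]
ft_force: [-0.2, -0.0, -4.3]
grip_width: 0.0424
```

```bash
python3 -c "
from h import *
delta(.5485,.2395,.26,20)
p,d=vision.get_image('side'); cv2.imwrite('pics/c8.png',cv2.resize(p[90:240,200:390],None,fx=4,fy=4))"
```

```text
t 16.3 pos [0.5983 0.0029 0.2573] yaw 20.16 w 0.0424 f [-0.25 -0.01 -4.32]
shift tool [ 0.2393  0.0347 -0.0025] turn [-0.002  -0.0012  0.0028]
```

View pics/c8.png

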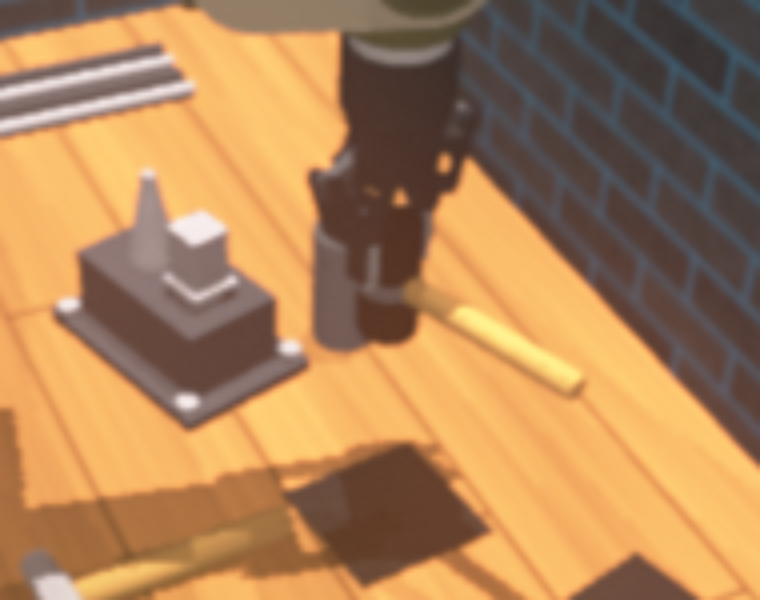

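The mallet is held upright with its handle pointing away from the holder and bottle. Carrying it over the stake.

Emit:
drive_tool(
  series=[0.048,0.007,0,0,0,0,0.048,0.007,0,0,0,0,0.048,0.007,0,0,0,0,0.048,0.007,0,0,0,0,0.047,0.0067,0,0,0,0],
)

```text
time_s: 16.85
position: [0.5478, 0.241, 0.258]
tool_rot: [[-0.349, 0.937, -0.001], [0.937, 0.349, -0.0], [0.0, -0.001, -1.0]]
ft_force: [0.5, 0.1, -4.0]
grip_width: 0.0421
```

Emit:
drive_tool(
  series=[0,0,0.015,0,0,0,0,0,0.015,0,0,0,0,0,0,0,0,0,0,0,0,0,0,0],
)

```text
time_s: 17.25
position: [0.5487, 0.239, 0.2285]
tool_rot: [[-0.347, 0.938, -0.001], [0.938, 0.347, -0.0], [0.0, -0.001, -1.0]]
ft_force: [0.5, -0.4, -3.9]
grip_width: 0.0423
```

```bash
python3 -c "
from h import *
delta(.5485,.2395,.205,20)
p,d=vision.get_image('side'); cv2.imwrite('pics/c9.png',cv2.resize(p[70:220,180:350],None,fx=4,fy=4))"
```

```text
t 17.25 pos [0.5487 0.239  0.2285] yaw 20.32 w 0.0423 f [ 0.46 -0.37 -3.9 ]
shift tool [ 0.0006 -0.      0.0235] turn [-0.0005 -0.0001  0.0056]
```

View pics/c9.png

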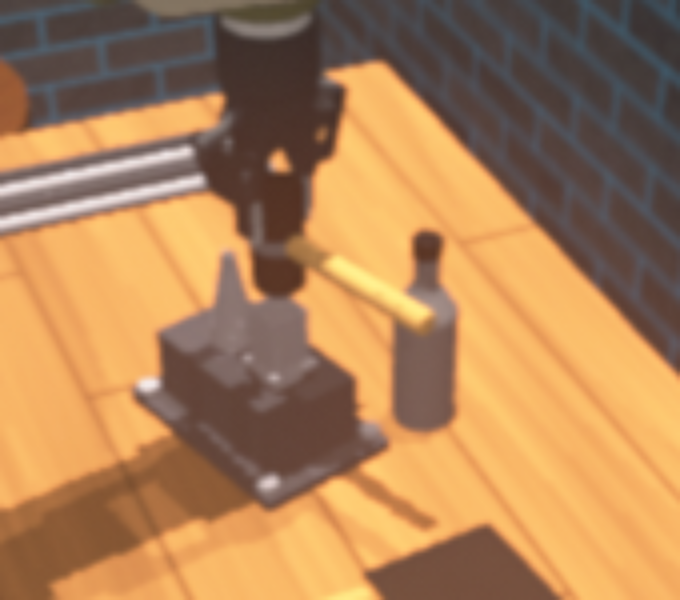

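Emit:
drive_tool(
  series=[0,0,0.01,0,0,0,0,0,0.008,0,0,0,0,0,0.003,0,0,0,0,0,0.002,0,0,0,0,0,0,0,0,0],
)

```text
time_s: 17.8
position: [0.5486, 0.2391, 0.2054]
tool_rot: [[-0.346, 0.938, -0.0], [0.938, 0.346, -0.0], [-0.0, -0.0, -1.0]]
ft_force: [1.1, 0.0, -4.7]
grip_width: 0.0427
```

Emit:
drive_tool(
  series=[0,0,0.002,0,0,0,0,0,0.002,0,0,0,0,0,0,0,0,0],
)

```text
time_s: 18.1
position: [0.5488, 0.2392, 0.2022]
tool_rot: [[-0.346, 0.938, 0.002], [0.938, 0.346, 0.0], [-0.0, 0.002, -1.0]]
ft_force: [-1.2, -0.4, 4.2]
grip_width: 0.0424
```

Emit:
drive_tool(
  series=[0,0,0.0015,0,0,0,0,0,0.0015,0,0,0,0,0,0,0,0,0],
)

```text
time_s: 18.4
position: [0.5489, 0.2392, 0.1996]
tool_rot: [[-0.346, 0.938, 0.002], [0.938, 0.346, 0.0], [-0.0, 0.002, -1.0]]
ft_force: [-2.7, -0.9, 7.9]
grip_width: 0.0425
```

Emit:
drive_tool(
  series=[0,0,0.0015,0,0,0,0,0,0,0,0,0,0,0,0,0,0,0],
)

```text
time_s: 18.7
position: [0.5489, 0.2392, 0.1985]
tool_rot: [[-0.346, 0.938, 0.002], [0.938, 0.346, 0.0], [-0.0, 0.002, -1.0]]
ft_force: [-1.4, -0.8, 9.4]
grip_width: 0.042
```

Emit:
drive_tool(
  series=[0,0,0.001,0,0,0,0,0,0,0,0,0,0,0,0,0,0,0],
)

```text
time_s: 19.0
position: [0.549, 0.2392, 0.1979]
tool_rot: [[-0.346, 0.938, 0.003], [0.938, 0.346, 0.001], [-0.001, 0.003, -1.0]]
ft_force: [-3.2, -1.5, 12.0]
grip_width: 0.0424
```

Emit:
drive_tool(
  series=[0,0,0.001,0,0,0,0,0,0,0,0,0,0,0,0,0,0,0],
)

```text
time_s: 19.3
position: [0.549, 0.2392, 0.1979]
tool_rot: [[-0.346, 0.938, 0.004], [0.938, 0.346, 0.001], [-0.001, 0.004, -1.0]]
ft_force: [-4.6, -1.5, 18.1]
grip_width: 0.0426
```

Emit:
drive_tool(
  series=[0,0,0.0015,0,0,0,0,0,0,0,0,0,0,0,0,0,0,0],
)

```text
time_s: 19.6
position: [0.549, 0.2392, 0.1978]
tool_rot: [[-0.346, 0.938, 0.005], [0.938, 0.346, 0.001], [-0.001, 0.005, -1.0]]
ft_force: [-7.8, -2.7, 27.4]
grip_width: 0.0426
```

```bash
python3 -c "
from h import *
delta(.5485,.2395,.198,20)
p,d=vision.get_image('side'); W=cloud('side',d); cv2.imwrite('pics/c10.png',cv2.resize(p[110:200,200:300],None,fx=6,fy=6,interpolation=cv2.INTER_CUBIC))"
```

```text
t 19.6 pos [0.549  0.2392 0.1978] yaw 20.24 w 0.0426 f [-7.79 -2.73 27.37]
shift tool [ 0.0004 -0.0004 -0.0002] turn [0.0052 0.0011 0.0041]
```

View pics/c10.png

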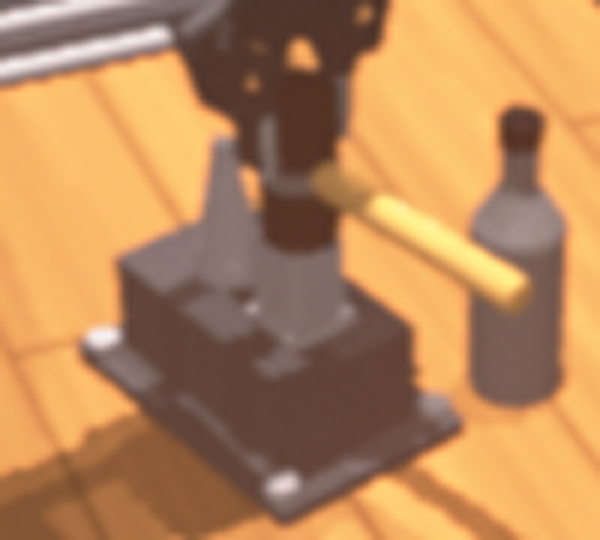

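The collar rests on the holder: motion stops at TCP z 0.198 and the force climbs to 27 N. I'll lift the mallet and carry it back.

Emit:
drive_tool(
  series=[0,0,-0.01,0,0,0,0,0,-0.02,0,0,0,0,0,-0.035,0,0,0,-0.045,-0.006,0,0,0,0,-0.045,-0.006,0,0,0,0],
)

```text
time_s: 20.15
position: [0.5686, 0.1503, 0.2588]
tool_rot: [[-0.348, 0.937, 0.001], [0.937, 0.348, 0.0], [-0.0, 0.001, -1.0]]
ft_force: [0.8, -0.3, -4.9]
grip_width: 0.0424
```

Emit:
drive_tool(
  series=[-0.048,-0.007,0,0,0,0,-0.048,-0.007,0,0,0,0,-0.045,-0.007,0,0,0,0,0,0,0,0,0,-0.134,0,0,0,0,0,-0.134],
)

```text
time_s: 20.65
position: [0.5976, 0.0093, 0.2573]
tool_rot: [[-0.584, 0.812, -0.002], [0.812, 0.584, 0.001], [0.001, -0.001, -1.0]]
ft_force: [-0.6, -0.1, -5.3]
grip_width: 0.0426
```

Emit:
drive_tool(
  series=[0,0,0,0,0,-0.134,0,0,0,0,0,-0.134,0,0,0,0,0,-0.134,0,0,0,0,0,-0.134,0,0,0,0,0,-0.134],
)

```text
time_s: 21.15
position: [0.5975, 0.0109, 0.2576]
tool_rot: [[-0.963, 0.271, -0.001], [0.271, 0.963, 0.0], [0.001, -0.0, -1.0]]
ft_force: [-0.0, -0.1, -4.4]
grip_width: 0.0425
```

Emit:
drive_tool(
  series=[0,0,0,0,0,-0.134,0,0,0,0,0,0,0,0,0,0,0,0],
)

```text
time_s: 21.45
position: [0.5975, 0.011, 0.2579]
tool_rot: [[-0.989, 0.149, -0.001], [0.149, 0.989, 0.0], [0.001, 0.0, -1.0]]
ft_force: [0.3, -0.8, -4.7]
grip_width: 0.0426
```

```bash
python3 -c "
from h import *
delta(.5989,.0029,.10,81.6)
for n in('side','top'):
    p,d=vision.get_image(n); np.save(n+'4.npy',d); cv2.imwrite(f'pics/{n}4.png',p)
    W=cloud(n,d);x,y,z=W[...,0],W[...,1],W[...,2]
    m=(abs(x-.548)<.03)&(abs(y-.239)<.03)&(z>.122)&(z<.15)
    if m.sum()>8: print(n,m.sum(),np.median(z[m]),cv2.minAreaRect((W[m][:,:2]*1000).astype(np.float32)))
cv2.imwrite('pics/c11.png',cv2.resize(cv2.imread('pics/side4.png')[90:250,190:380],None,fx=4,fy=3.7))"
```

```text
t 21.45 pos [0.5975 0.011  0.2579] yaw 81.44 w 0.0426 f [ 0.3  -0.75 -4.74]
shift tool [-0.0028 -0.0078  0.1579] turn [ 0.     -0.0009 -0.0027]
side 107 0.13087180226316053 ((549.8502807617188, 238.4695281982422), (38.6158561706543, 39.645503997802734), 11.263725280761719)
top 282 0.1322779669729695 ((547.6973266601562, 240.14013671875), (37.09291458129883, 36.58097457885742), 16.230920791625977)
```

View pics/c11.png

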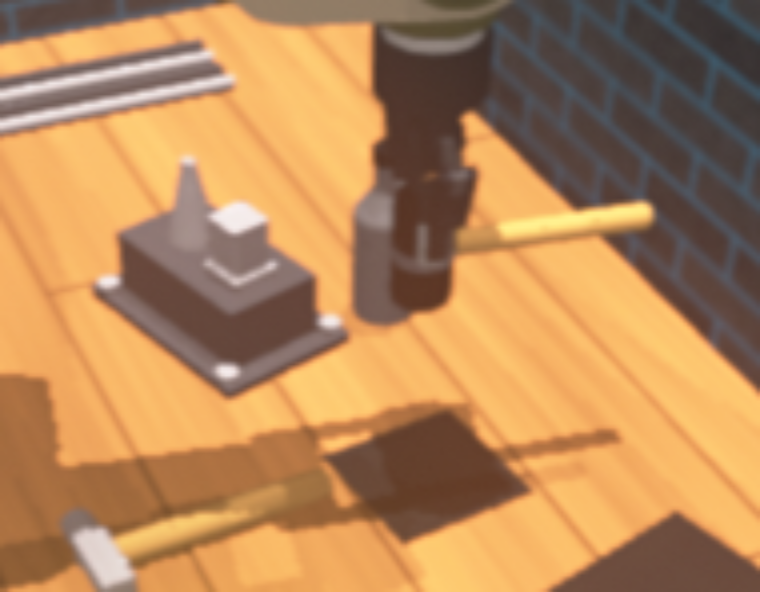

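The stake is home (top at z of about 0.132, against 0.133 expected). The mallet is above its mat, with its centre at crop (430,475). Lowering it.

Emit:
drive_tool(
  series=[-0.0028,-0.0078,0.03,0,0,0,0,0,0.04,0,0,0,0,0,0.04,0,0,0,0,0,0.03,0,0,0,0,0,0.01,0,0,0],
)

```text
time_s: 22.05
position: [0.5978, 0.003, 0.1053]
tool_rot: [[-0.989, 0.147, -0.006], [0.147, 0.989, 0.001], [0.006, 0.0, -1.0]]
ft_force: [0.6, 0.3, -4.2]
grip_width: 0.0421
```

Emit:
drive_tool(
  series=[0,0,0,0,0,0,0,0,0,0,0,0],
)

```text
time_s: 22.25
position: [0.6001, 0.0027, 0.1101]
tool_rot: [[-0.989, 0.146, 0.003], [0.146, 0.989, -0.001], [-0.003, -0.0, -1.0]]
ft_force: [0.7, -0.3, -4.6]
grip_width: 0.0422
```

```bash
python3 -c "
from h import *
delta(.5989,.0029,.069,81.6)"
```

```text
t 22.25 pos [0.6001 0.0027 0.1101] yaw 81.61 w 0.0422 f [ 0.67 -0.31 -4.6 ]
shift tool [0.0013 0.     0.0411] turn [-0.0001  0.0028  0.0002]
```

Mallet still held level. I'll lower it slowly over the last part.

Emit:
drive_tool(
  series=[0,0,0.012,0,0,0,0,0,0.012,0,0,0,0,0,0.007,0,0,0,0,0,0.003,0,0,0,0,0,0,0,0,0],
)

```text
time_s: 22.75
position: [0.599, 0.0028, 0.0739]
tool_rot: [[-0.989, 0.145, -0.001], [0.145, 0.989, 0.0], [0.001, 0.0, -1.0]]
ft_force: [0.9, 0.4, -4.4]
grip_width: 0.0421
```

Emit:
drive_tool(
  series=[0,0,0,0,0,0,0,0,0,0,0,0],
)

```text
time_s: 22.95
position: [0.5994, 0.0028, 0.0748]
tool_rot: [[-0.989, 0.145, 0.001], [0.145, 0.989, -0.0], [-0.001, -0.0, -1.0]]
ft_force: [-0.4, -0.5, -4.8]
grip_width: 0.0429
```

Emit:
drive_tool(
  series=[0,0,0.002,0,0,0,0,0,0.002,0,0,0,0,0,0.001,0,0,0,0,0,0,0,0,0],
)

```text
time_s: 23.35
position: [0.5991, 0.0028, 0.0692]
tool_rot: [[-0.989, 0.145, -0.0], [0.145, 0.989, 0.0], [0.0, -0.0, -1.0]]
ft_force: [0.2, 0.4, -3.6]
grip_width: 0.0422
```

Emit:
drive_tool(
  series=[0,0,0.001,0,0,0,0,0,0,0,0,0],
)

```text
time_s: 23.55
position: [0.5993, 0.0029, 0.069]
tool_rot: [[-0.989, 0.145, 0.001], [0.145, 0.989, -0.0], [-0.001, -0.0, -1.0]]
ft_force: [-1.3, -0.2, 1.9]
grip_width: 0.0425
```

Contact on the mat at the pick-up height. Releasing.

Emit:
drive_tool(
  series=[0,0,0,0,0,0,0,0,0,0,0,0,0,0,0,0,0,0,0,0,0,0,0,0,0,0,0,0,0,0],
  claw=1,
)

```text
time_s: 24.05
position: [0.5992, 0.0028, 0.0684]
tool_rot: [[-0.989, 0.145, 0.0], [0.145, 0.989, -0.0], [-0.0, -0.0, -1.0]]
ft_force: [-0.3, 0.7, -0.6]
grip_width: 0.0853
```

Emit:
drive_tool(
  series=[0,0,0,0,0,0,0,0,-0.02,0,0,0,0,0,-0.03,0,0,0,0,0,-0.045,0,0,0,0,0,-0.045,0,0,0],
)

```text
time_s: 24.55
position: [0.5988, 0.0029, 0.2097]
tool_rot: [[-0.989, 0.145, -0.001], [0.145, 0.989, 0.0], [0.001, 0.0, -1.0]]
ft_force: [0.8, 0.4, -0.9]
grip_width: 0.0855
```

Emit:
drive_tool(
  series=[0.045,0,-0.015,0,0,0,0.045,0,0,0,0,0,0.045,0,0,0,0,0,0.045,0,0,0,0,0,0,0,0,0,0,0],
)

```text
time_s: 25.05
position: [0.4161, 0.0303, 0.2233]
tool_rot: [[-0.989, 0.145, -0.003], [0.145, 0.989, 0.001], [0.003, 0.0, -1.0]]
ft_force: [-0.4, -0.5, -0.2]
grip_width: 0.0853
```

```bash
python3 -c "
from h import *
delta(.45,.0029,.2,81.6)
for n in('side','top'):
    p,d=vision.get_image(n); cv2.imwrite(f'pics/{n}5.png',p)
    W=cloud(n,d);x,y,z=W[...,0],W[...,1],W[...,2]
    for nm,m in(('stake',(abs(x-.548)<.03)&(abs(y-.239)<.03)&(z>.122)&(z<.15)),('mallet',(x>.5)&(x<.7)&(abs(y)<.06)&(z>.086)&(z<.105)),('htop',(abs(x-.54)<.05)&(abs(y-.27)<.08)&(z>.068)&(z<.079))):
        if m.sum()>8: print(n,nm,m.sum(),np.median(z[m]),cv2.minAreaRect((W[m][:,:2]*1000).astype(np.float32)))
a=cv2.imread('pics/side5.png')[90:350,180:420]
b=cv2.imread('pics/top5.png')[90:290,100:460]
cv2.imwrite('pics/c12.png',np.hstack([cv2.resize(a,(400,433)),cv2.resize(b,(400,433))]))"
```

```text
t 25.05 pos [0.4161 0.0303 0.2233] yaw 81.68 w 0.0853 f [-0.38 -0.54 -0.21]
shift tool [-0.0375 -0.0222  0.0232] turn [ 0.0002 -0.0029  0.0015]
side stake 108 0.13075248284461438 ((548.1668090820312, 238.17807006835938), (38.51031494140625, 43.45500183105469), 16.84760856628418)
side mallet 129 0.0921185599901797 ((600.50634765625, 1.60760498046875), (40.62602996826172, 41.48206329345703), 22.75067710876465)
side htop 243 0.07393318378811486 ((549.4196166992188, 266.492431640625), (153.25062561035156, 80.96906280517578), 89.20172119140625)
top stake 277 0.13238630361046044 ((546.9756469726562, 239.8265380859375), (36.07603073120117, 36.31626510620117), 16.486024856567383)
top mallet 269 0.09376131400564891 ((598.701904296875, 2.089567184448242), (42.28849792480469, 39.92397689819336), 1.644268274307251)
top htop 1596 0.07467742813221467 ((537.3117065429688, 273.76995849609375), (90.82360076904297, 160.78565979003906), 16.423856735229492)
```

View pics/c12.png

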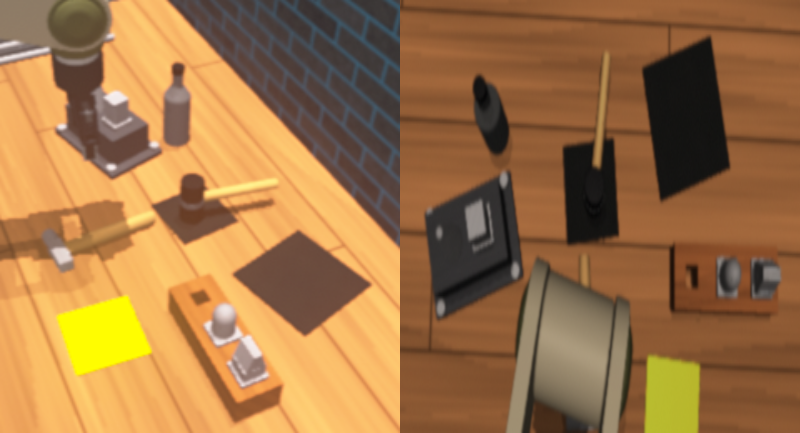

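The mallet stands on the small mat, and the stake is seated: its head top is 57 to 58 mm above the holder's top in both cameras. The bystanders have not moved. Handing in.

```bash
python3 -c "
from rig import env
print(env.close_job())"
```

```text
the job is handed in; nothing more can be done
None
```

The job is done and handed in at about 25 s of the 69 s allowed; handing in gave no verdict, so what follows comes from my own checks.

- **What I did:** I took the flat-topped stake from the rack and let it go in the socket, where it stood about 6 mm proud. I then gripped the mallet by its head and pressed it down on the stake. Motion stopped with the collar on the holder while the wrist force rose to about 27 N. After that I stood the mallet back on the small black mat.
- **Stake:** Its top is 57 to 58 mm above the holder's top (58 mm is fully home), and it is within about 1 to 2 mm of the socket's axis.
- **Mallet:** It stands upright at about (0.599, 0.002), roughly 12 mm from the mat's centre.
- **Everything else:** The other stakes, the hammer and the bottle look unmoved in the final pictures, though I did not re-measure their positions. The arm is clear of everything.
- **Disagreements:** The two cameras differ by 1 to 2 mm, as their calibration allows. One early tilt correction turned out to be a settling transient, so I undid it. No check failed.

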